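Reassemble the tube rotator's spindle

TASK

Build up the cleaned tube-rotator spindle again: slide the steel bearing down the shaft first, then the brass spacer, then the blue washer, each fully home, and finally swing the red keeper fully closed over the shaft end. The spacer lies on its side in a wire cradle: after the bearing is on, stand the spacer upright on the open table and let it go, then take it again from above and slide it on. Leave the petri dish, the tape roll, the beaker and the stain bottle where they are.

Things in the scene. Friction and masses are not known exactly. Their poses are not given: they have to be found in the camera images.
- bearing_center (a point): steel ball bearing with dark seal rings, lying flat: a ring 40 mm across, bore 17 mm, 10 mm thick, 60 g. The point is its centre, on the axis half-way up; z is its axis. Either face may go up.
- spacer_center (a point): brass spacer sleeve: a tube 40 mm across, bore 17 mm, 28 mm long, 100 g, at first lying on its side in the cradle. The point is its centre, half-way along; z is its axis, level while it lies. Both ends are alike. Set on its lower edge with its axis less than about 50 degrees from vertical, it drops upright by itself.
- washer_center (a point): blue plastic washer lying flat: a ring 36 mm across, bore 17 mm, 6 mm thick, 20 g. The point is its centre, half-way up; z is its axis.
- shaft_seat (a point): the point on the shaft's axis at the top of the boss, where the first ring comes to rest; z is up along the shaft, x points horizontally to the keeper's post. The steel shaft is 14 mm thick up to 44 mm above this point, then tapers to 6 mm at its end, 49 mm above it. The boss below is 26 mm across. The three rings together stack 44 mm high.
- stand: the spindle stand, fixed, on the left-hand table (top at height zero): a white base plate from 45 mm behind the shaft to 95 mm beyond it along x and 42 mm to either side, its top 15 mm up, with the boss, the shaft and the keeper's post on it. Origin on the shaft's axis at the underside, 30 mm below the seat; same axes as the seat.
- keeper_hinge (a point): the keeper's upright hinge axis on top of the post (14 mm thick), 70 mm along x from the shaft and 50 mm above the seat.
- keeper (a joint): swing of the red keeper, rad: 0 is closed, against a stop, the arm's end right over the shaft; grows as it opens, clockwise from above, to 2.3 at most; starts between 1.4 and 2.1. It stays where left (friction under 1 N at the pin). The arm is 16 mm wide, 51 to 58 mm above the seat: it passes 2 mm over the shaft end, 7 mm over a full stack.
- keeper_pin (a point): middle of the black upright pin at the free end of the keeper arm, 70 mm from the hinge: 12 mm thick, standing 23 mm above the arm's top, this point 12 mm above the arm's top. Push it, or pinch it from above, to swing the keeper.
- cradle: fixed wire cradle, 62 mm long (x), 26 mm wide (y), 12 mm high; the spacer lies in it along x, its centre about 29 mm above the table. Origin at the centre of the underside, on the right-hand table, whose top is at 6 mm (the left-hand table's at zero). The fingers can pass down outside it on both sides of the spacer. A gap parts the two tables near y = 0.05.
- petri: bystander: flat lidded petri dish, 62 mm across, 16 mm high; origin under its centre.
- tape: bystander: roll of cream label tape lying flat, 62 mm across, 19 mm high; origin under its centre. Behind it stands the wall at the back of the right-hand table, an upright plane at 0.866 x - 0.5 y = 0.72 m: keep the wide gripper clear of it.
- beaker: bystander: small glass beaker, 44 mm across, 55 mm high; origin under its centre.
- bottle: bystander: brown stain bottle with red cap, 55 mm across, 115 mm high; origin under its centre.

How it is judged (in metres and radians):
On the way, in this order (a step that is already met when the one before it is completed fails the run):
1. the bearing is seated on the boss and let go (horizontal distance between bearing_center and shaft_seat below 0.003 m and z of bearing_center in the frame of shaft_seat between 0.0025 and 0.0075 m and angle between the z axis of bearing_center and the z axis of shaft_seat, either way round below 0.12 rad and contact force between the fingers and bearing below 0.1 N and linear speed of bearing below 0.02 m/s), for 0.1 s.
2. the spacer stands upright on a table top and is let go (height (world z) of spacer_center between 0.01 and 0.024 m and angle between the z axis of spacer_center and the z axis of shaft_seat, either way round below 0.12 rad and contact force between the fingers and spacer below 0.1 N and linear speed of spacer below 0.02 m/s), for 0.1 s.
3. the spacer is seated on the bearing and let go (horizontal distance between each of bearing_center, spacer_center and shaft_seat below 0.003 m and z of bearing_center in the frame of shaft_seat between 0.0025 and 0.0075 m and angle between the z axis of each of bearing_center, spacer_center and the z axis of shaft_seat, either way round below 0.12 rad and z of spacer_center in the frame of shaft_seat between 0.0215 and 0.0265 m and contact force between the fingers and spacer below 0.1 N and linear speed of spacer below 0.02 m/s), for 0.1 s.
4. the washer is seated on the spacer and let go (horizontal distance between each of bearing_center, spacer_center, washer_center and shaft_seat below 0.003 m and z of bearing_center in the frame of shaft_seat between 0.0025 and 0.0075 m and angle between the z axis of each of bearing_center, spacer_center, washer_center and the z axis of shaft_seat, either way round below 0.12 rad and z of spacer_center in the frame of shaft_seat between 0.0215 and 0.0265 m and z of washer_center in the frame of shaft_seat between 0.0385 and 0.0435 m and contact force between the fingers and washer below 0.1 N and linear speed of washer below 0.02 m/s), for 0.1 s.
5. the keeper is closed over the full stack (value of joint keeper below 0.12 rad and horizontal distance between washer_center and shaft_seat below 0.003 m and z of washer_center in the frame of shaft_seat between 0.0385 and 0.0435 m and angle between the z axis of washer_center and the z axis of shaft_seat, either way round below 0.12 rad), for 0.1 s.
At the end, for the whole second after the job is handed in: On the shaft from below: bearing on the boss, spacer on it, washer on that, each within 3 mm of the axis, within 2.5 mm of its seated height and within 0.12 rad of square; the keeper within 0.12 rad of closed; all at rest and released (all of step 5 and horizontal distance between each of bearing_center, spacer_center and shaft_seat below 0.003 m and z of bearing_center in the frame of shaft_seat between 0.0025 and 0.0075 m and angle between the z axis of each of bearing_center, spacer_center and the z axis of shaft_seat, either way round below 0.12 rad and z of spacer_center in the frame of shaft_seat between 0.0215 and 0.0265 m and linear speed of washer below 0.02 m/s); the robot touches nothing.
It fails at once if the petri dish is pushed more than 30 mm (distance of petri from where it was at the start of the episode above 0.03 m).
It fails at once if the roll of tape is pushed more than 30 mm (distance of tape from where it was at the start of the episode above 0.03 m).
It fails at once if the beaker is pushed more than 30 mm (distance of beaker from where it was at the start of the episode above 0.03 m).
It fails at once if the stain bottle is pushed more than 30 mm (distance of bottle from where it was at the start of the episode above 0.03 m).
It also fails if it takes over 72 s, if anything falls off the work surface, if the arm or the gripper's body presses on something with over 40 N, if the wrist force passes 120 N, or if a joint passes its speed limit or range.

ROBOT

A 6-joint arm with a two-finger parallel gripper is mounted at the origin on a cart in front of the work surface, level with it; the furniture and walls round the work are solid. World frame = base frame: x ahead of the robot, y to its left, z up, the work surface at z = 0. Lengths are in mm, angles in rad, forces in N, time in s.
With the tool pointing down it reaches from about 350 to 975 mm from the base axis. Payload 17.4 kg.
Tool frame: the origin (TCP) lies on the centre line of the jaws, within the pads' length; the fingertips stand 22 mm ahead of it and the grasp point (between the pads) lies 3 mm ahead of it; z points along the fingers, y is the line along which they close (so a half turn about z gives the same grasp; the last joint's range is limited). The gripper opens to 85 mm and grips with 20 to 120 N. Pads are 22 mm wide; open, the fingers measure 114 mm over their backs; the gripper's body (76 mm by 85 mm) begins 54 mm behind the grasp point. The pads swing forward as they close: fully open they stand 13 mm farther back than shut.
Start: joints at [-1.351, 0.116, 1.442, -0, 1.584, -0.038], TCP at [172.084, -652.702, 253.303] pointing down, gripper open.
Joint ranges: [-2.83, 2.83], [-0.83, 2.19], [0.07, 2.5], [-1.14, 4.28], [0.01, 3], [-2.97, 2.97]. Speed limits (rad/s): [1.89, 1.89, 2.22, 3.14, 3.14, 3.14].

INTERFACE

Orientations are given as a rotation vector (axis times angle).
In Python, from plant import get_obs, imaging, robot gives the robot as it stands.
- The arm moves only by the tool drive_tool, never from a script. Its argument "steps" is a list of rows, each a list of 7 numbers: the turn, a rotation vector about the tool's x, y, z in rad, then the shift along the tool's x, y, z in mm, then the finger opening in mm, from 0 to 85.4. A call has 1 to 10 rows; each row shifts and turns the commanded pose from where the row before left it, along the tool's axes as they then stand; what a row does not reach is not made up. A row lasts 1/10 s, in which the tool goes at most 50 mm and 8.59 degrees, less where a joint would pass 70% of its speed; a pose out of reach is approached as far as the arm can. A call with a gripper value outside its range is refused whole. The fingers move at their own pace and stop on an object; "squeeze" is the grip in N (left out, the last holds). Time passes only in rows, so rows that do not move let the fingers close. It gives the time, the measured TCP pose, the force, the opening and the grip force at its end, in the units of the state.
- get_obs(): the state, without advancing time (a new reading comes with each control period).
- imaging.capture(name): name is "scene" or "top"; returns the picture (420x560x3 uint8, blue, green, red); there is no depth.
- imaging.get_calibration(name): a dict with "fx", "fy", "cx", "cy" (pixels), "eye" and "rotation" of the camera in the world. Camera axes: x right, y down, z forward; pixel columns grow to the right and rows downward; lengths in mm; the calibration is good to about 2 mm. A picture is of the moment at which its call begins. get_calibration takes no time and is no camera call.
- robot.hand_in(): hands the job in; it is judged then, once.
The state is a dict: "time": time; "joint_pos": joint angles; "dq": joint speeds; "tau": joint torques, N m; "ee_pos": TCP position; "orientation": TCP orientation; "contact_force": force on the tool from outside, world axes, zero at the start; "moment": the same for the moment, N m; "width": finger opening in mm; "gripper_force": force on a finger pad.
Only numpy, scipy, OpenCV 4.12 (cv2) and the standard library are available. Lean on these libraries where they do the work, as an engineer would, in place of code of your own. Each camera call takes 0.05 s, during which the arm holds its last target. There are 200 camera calls.

## Working session

There is one attempt and no reset: what is moved stays moved. The work goes in short steps, Python scripts to look and compute and a tool call to move; the robot and the scene stay as the last step left them, time stands still between calls to the robot, and variables do not carry over. Pictures are saved under pics/ and viewed, at most 10 in all, crops included, and the job is handed in when it is done.

Besides the shell and the picture viewer there is one more tool, called after ">>>" as name(argument=value, ...) on one line, values as JSON. drive_tool: Moves the arm, as the interface text tells. Its arguments: {"type":"object","properties":{"steps":{"type":"array"},"squeeze":{"type":"number"}},"required":["steps"]}

```bash
mkdir -p pics
python3 - <<'E'
from plant import get_obs, imaging, robot
import cv2, numpy as np
o=get_obs(); print({k:np.round(v,3).tolist() for k,v in o.items()})
for n in("scene","top"):
    c=imaging.get_calibration(n); print(n,{k:np.round(v,3).tolist() for k,v in c.items()})
    im=imaging.capture(n); cv2.imwrite(f"pics/{n}0.png",im)
E
```

```text
{'time': 0.0, 'joint_pos': [-1.351, 0.117, 1.442, 0.0, 1.584, -0.038], 'dq': [0.002, -0.001, 0.0, -0.001, -0.001, 0.0], 'tau': [-0.002, -73.2, -63.249, -0.0, 0.006, -0.0], 'ee_pos': [172.042, -652.528, 252.509], 'orientation': [-3.114, -0.404, 0.0], 'contact_force': [-0.803, -0.524, 0.722], 'moment': [0.04, -0.0, 0.059], 'gripper_force': 0.0, 'width': 85.066}
scene {'fx': 522.621, 'fy': 522.621, 'cx': 278.154, 'cy': 209.578, 'eye': [-594.088, 34.058, 1135.189], 'rotation': [-1.806, 1.655, -0.715]}
top {'fx': 502.916, 'fy': 502.916, 'cx': 280.684, 'cy': 214.002, 'eye': [347.924, 106.044, 1487.478], 'rotation': [-2.11, 2.162, -0.133]}
```

View pics/scene0.png

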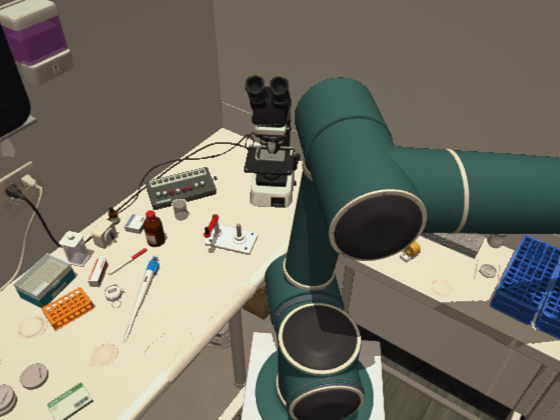

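View pics/top0.png

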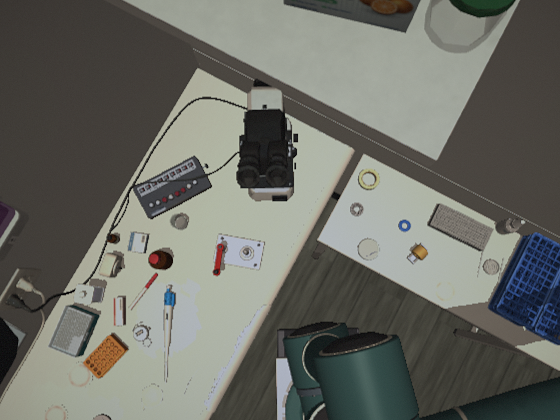

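The top view shows the shaft near (247,253), the keeper from about (222,240) to (217,272), and the bearing near (357,210). The washer is near (405,226), the spacer in its cradle near (418,253), the tape at (369,180) and the petri dish at (369,248). The arm covers the scene camera's view of the right-hand table. Next I'll measure these at sub-pixel level.

```bash
cat > h.py <<'E'
import cv2, numpy as np
from scipy.spatial.transform import Rotation as R
from plant import get_obs, imaging, robot
def ray(n,uv):
    c=imaging.get_calibration(n); d=np.array([(uv[0]-c["cx"])/c["fx"],(uv[1]-c["cy"])/c["fy"],1.])
    r=np.array(c["rotation"]); r=R.from_rotvec(r) if r.ndim==1 else R.from_matrix(r)
    return np.array(c["eye"]),r.apply(d)
def onz(n,uv,z):
    e,d=ray(n,uv); return e+d*(z-e[2])/d[2]
def pix(n,p):
    c=imaging.get_calibration(n); q=R.from_rotvec(c["rotation"]).inv().apply(np.array(p,float)-c["eye"])
    return np.array([c["fx"]*q[0]/q[2]+c["cx"],c["fy"]*q[1]/q[2]+c["cy"]])
def crop(im,u,v,h,s): return cv2.resize(im[v-h:v+h,u-h:u+h],(s,s),interpolation=cv2.INTER_CUBIC)
E
python3 - <<'E'
from h import *
im=cv2.imread("pics/top0.png"); sc=cv2.imread("pics/scene0.png")
cs=[crop(im,240,253,35,400),crop(im,357,210,20,400),crop(im,405,226,20,400),crop(im,418,253,20,400),]
g=np.vstack([np.hstack(cs[:2]),np.hstack(cs[2:])]); g=cv2.resize(g,(600,600))
cv2.imwrite("pics/m1.png",g)
for nm,uv,z in [("shaft",(247,253),79),("bear",(357,210),16),("wash",(405,226),12),("crad",(418,253),29),("tape",(369,180),25),("petri",(369,248),22)]: print(nm,onz("top",uv,z).round(1))
hsv=cv2.cvtColor(im,cv2.COLOR_BGR2HSV)
def blobs(nm,m,z):
    n,l,s,c=cv2.connectedComponentsWithStats(m.astype(np.uint8))
    for i in range(1,n):
        if s[i,4]>15: print(nm,c[i].round(2),s[i].tolist(),onz("top",c[i],z).round(1))
H,S,V=cv2.split(hsv)
roi=np.zeros_like(H,bool); roi[150:290,200:470]=1
blobs("blue",roi&(H>95)&(H<125)&(S>120),12)
blobs("red",roi&((H<8)|(H>172))&(S>150),85)
blobs("brass",roi&(H>8)&(H<28)&(S>110),46)
E
```

```text
shaft [447.2 230.7  79. ]
bear [570.5 -90.5  16. ]
wash [ 519.9 -229.4   12. ]
crad [ 438.7 -258.2   29. ]
tape [ 657.9 -128.6   25. ]
petri [ 457.1 -119.4   22. ]
blue [404.22 225.17] [399, 220, 12, 11, 63] [ 522.4 -227.3   12. ]
red [218.44 259.02] [214, 244, 10, 31, 132] [431.9 310.2  85. ]
brass [419.69 251.71] [412, 245, 16, 15, 143] [ 441.2 -259.    46. ]
```

View pics/m1.png

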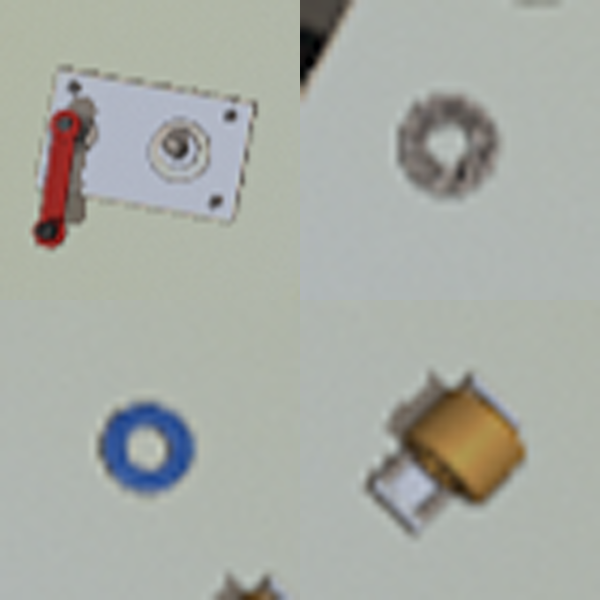

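The crops show the stand plate, shaft and red keeper clearly, with the black pin end at lower left. The bearing and washer are clean rings. The spacer lies along the lower-left to upper-right image diagonal. I'll now get sub-pixel measurements.

Run:
```python
from h import *
im=cv2.imread("pics/top0.png"); sc=cv2.imread("pics/scene0.png")
K=8
def up(im,u,v,h): return cv2.resize(im[v-h:v+h,u-h:u+h],None,fx=K,fy=K,interpolation=cv2.INTER_CUBIC)
def back(p,u,v,h): return (np.array(p)+.5)/K-.5+[u-h,v-h]
def ring(nm,u,v,h,f,z):
    c=up(im,u,v,h); m=f(c).astype(np.uint8)
    cs,_=cv2.findContours(m,cv2.RETR_CCOMP,cv2.CHAIN_APPROX_NONE); cs=sorted(cs,key=cv2.contourArea)[::-1][:2]
    for k in cs:
        M=cv2.moments(k); p=back((M['m10']/M['m00'],M['m01']/M['m00']),u,v,h)
        print(nm,p.round(2),"r_px",np.sqrt(M['m00']/np.pi).round(1)/K,onz("top",p,z).round(1))
bg=lambda c: np.median(c.reshape(-1,3),0)
ring("bearing",357,210,12,lambda c:np.abs(c.astype(float)-bg(c)).sum(2)>70,11)
ring("washer",404,225,9,lambda c:np.abs(c.astype(float)-bg(c)).sum(2)>110,9)
# plate in both views
for n,i,(u,v),h in(("top",im,(240,253),32),("scene",sc,(232,236),32)):
    c=up(i,u,v,h); hs=cv2.cvtColor(c,cv2.COLOR_BGR2HSV).astype(int)
    b=c[...,0].astype(int)-c[...,2]; m=(b>5).astype(np.uint8)
    m=cv2.morphologyEx(m,cv2.MORPH_CLOSE,np.ones((41,41)))
    k=max(cv2.findContours(m,cv2.RETR_EXTERNAL,cv2.CHAIN_APPROX_NONE)[0],key=cv2.contourArea)
    hull=cv2.convexHull(k); W=np.array([onz(n,back(q[0],u,v,h),15)[:2] for q in hull],np.float32)
    (x,y),(w,hh),a=cv2.minAreaRect(W); print(n,"plate ctr",round(x,1),round(y,1),"size",round(w,1),round(hh,1),"ang",round(a,2))
a=cv2.resize(up(im,240,253,32),(400,400)); b=cv2.resize(up(sc,232,236,32),(400,400)); 
cv2.imwrite("pics/m2.png",np.hstack([a,b]))
```

```text
bearing [356.19 208.97] r_px 6.925 [574.4 -88.9  11. ]
bearing [356.18 208.94] r_px 2.4375 [574.5 -88.9  11. ]
washer [404.02 225.21] r_px 6.1625 [ 522.6 -227.4    9. ]
washer [404.   225.34] r_px 2.7125 [ 522.2 -227.3    9. ]
top plate ctr 457.3 262.0 size 135.6 80.2 ang 78.4
scene plate ctr 440.5 235.2 size 4.9 13.2 ang 2.15
```

View pics/m2.png

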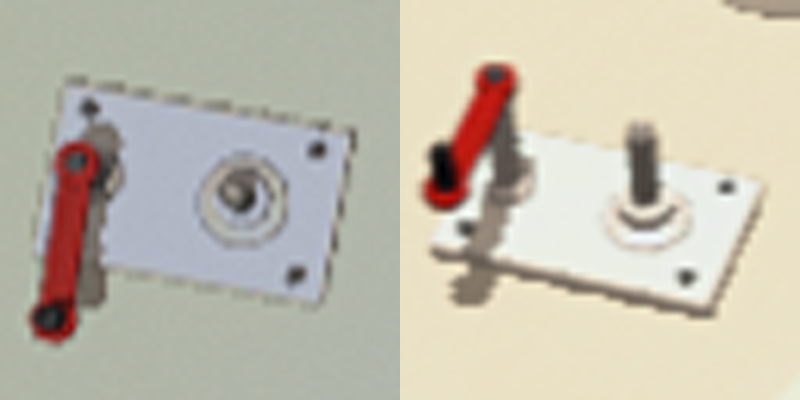

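```bash
cat >> h.py <<'E'
def tri(uv1,uv2):
    a,d=ray("top",uv1); b,e=ray("scene",uv2)
    s=np.linalg.lstsq(np.stack([d,-e],1),b-a,rcond=None)[0]; p,q=a+s[0]*d,b+s[1]*e
    return (p+q)/2,np.linalg.norm(p-q)
E
python3 - <<'E'
from h import *
T=lambda x,y:((np.array([x,y])+.5)*64/400-.5+[208,221]); S=lambda x,y:((np.array([x-400,y])+.5)*64/400-.5+[200,204])
for nm,t,s in[("tip",(233,187),(641,125)),("hinge_top",(76,161),(495,74)),("pinend",(48,317),(440,148)),("bossbase",(243,201),(649,222))]:
    p,e=tri(T(*t),S(*s)); print(nm,p.round(1),e.round(1))
print("shaft z79",onz("top",T(233,187),79).round(1),"disc z30/15",onz("top",T(243,201),30).round(1),onz("top",T(243,201),17).round(1))
print("scene tip z79",onz("scene",S(641,125),79).round(1),"seat z30",onz("scene",S(643,205),30).round(1))
print("hinge z88",onz("top",T(76,161),88).round(1),onz("scene",S(495,74),88).round(1),"pin top111",onz("top",T(48,317),111).round(1),onz("scene",S(440,148),111).round(1))
# plate corners top
q=np.array([onz("top",T(*c),15)[:2] for c in[(68,82),(355,132),(320,303),(38,253)]]);print(q.round(1),q.mean(0).round(1))
# tape centre, spacer
im=cv2.imread("pics/top0.png");H,S_,V=cv2.split(cv2.cvtColor(im,cv2.COLOR_BGR2HSV))
m=(H>8)&(H<28)&(S_>90); m[:240]=0;m[:,:405]=0;m[262:]=0;m[:,435:]=0
k=max(cv2.findContours(m.astype(np.uint8),0,1)[0],key=cv2.contourArea)
for z in(29,35,49):
    W=np.array([onz("top",x[0],z)[:2] for x in k],np.float32); print(z,cv2.minAreaRect(W))
E
```

```text
tip [454.7 237.4  74.4] 0.7
hinge_top [466.9 306.1  89.4] 0.7
pinend [397.1 316.2 110.4] 1.6
bossbase [452.8 237.6  11.6] 1.4
shaft z79 [454.3 236.6  79. ] disc z30/15 [451.4 236.6  30. ] [452.4 237.8  17. ]
scene tip z79 [450.1 236.9  79. ] seat z30 [446.2 237.9  30. ]
hinge z88 [467. 306.  88.] [468.3 306.8  88. ] pin top111 [397.1 315.3 111. ] [396.5 316.8 111. ]
[[510.7 320. ]
 [483.6 184.8]
 [404.1 202.6]
 [430.5 334.5]] [457.2 260.5]
29 ((442.2050476074219, -263.4588928222656), (37.87812805175781, 33.192413330078125), 42.621131896972656)
35 ((441.8172302246094, -261.9388427734375), (37.7222900390625, 33.05586242675781), 42.621219635009766)
49 ((440.9122314453125, -258.3919677734375), (37.358707427978516, 32.737239837646484), 42.62116622924805)
```

Measured so far:

| Item | Position (mm) | Notes |
|---|---|---|
| Shaft | (453, 237) | Stand yaw 78.4°; hinge bearing and height agree |
| Keeper | – | About 1.5 rad open |
| Bearing | (574.4, −88.9) | – |
| Washer | (522.4, −227.3) | – |
| Spacer | about (440, −260) | Axis at −47° |

Next, a planning helper for the moves.

```bash
cat >> h.py <<'E'
def plan(x,y,z,yaw=None):
    "tool-frame turn and shift from the present pose to a tool-down pose with tool y at yaw (deg)"
    o=get_obs(); Rc=R.from_rotvec(o["orientation"]); p=np.array(o["ee_pos"])
    if yaw is None:
        yv=Rc.apply([0,1,0]); yaw=np.degrees(np.arctan2(yv[1],yv[0]))
    a=np.radians(yaw); yv=np.array([np.cos(a),np.sin(a),0]); zv=np.array([0,0,-1.])
    Rt=R.from_matrix(np.stack([np.cross(yv,zv),yv,zv],1))
    print("t",round(o["time"],2),"pos",p.round(1),"yaw",round(yaw,1),"w",round(o["width"],1),"turn",(Rc.inv()*Rt).as_rotvec().round(4),"shift after turn",Rt.inv().apply(np.array([x,y,z])-p).round(1))
E
python3 -c "
from h import *
plan(574.4,-88.9,120,-8.8)"
```

```text
t 0.1 pos [ 172.1 -652.5  252.6] yaw -8.8 w 85.2 turn [-9.0000e-04 -7.0000e-04 -1.1594e+00] shift after turn [618.6 311.4 132.6]
```

>>> drive_tool(steps=[[0,0,-0.145,0,0,0,70],[0,0,-0.145,0,0,0,70],[0,0,-0.145,0,0,0,70],[0,0,-0.145,0,0,0,70],[0,0,-0.145,0,0,0,70],[0,0,-0.145,0,0,0,70],[0,0,-0.145,0,0,0,70],[0,0,-0.144,0,0,0,70]])

```text
time: 0.9
ee_pos: [172.1, -652.6, 252.8]
orientation: [-2.379, -2.051, -0.001]
contact_force: [0.4, -0.1, -0.1]
width: 69.9
gripper_force: 0.0
```

>>> drive_tool(steps=[[0,0,0,40,20,0,64],[0,0,0,40,20,0,64],[0,0,0,40,20,0,64],[0,0,0,40,20,0,64],[0,0,0,40,20,0,64],[0,0,0,40,20,0,64],[0,0,0,40,20,0,64],[0,0,0,40,20,0,64],[0,0,0,40,20,0,64],[0,0,0,40,20,0,64]])

```text
time: 1.9
ee_pos: [431.7, -286.4, 253.2]
orientation: [-2.386, -2.044, 0.0]
contact_force: [1.5, -0.7, 0.3]
width: 63.7
gripper_force: 0.0
```

```bash
python3 -c "
from h import *
plan(574.4,-88.9,120,-8.8)"
```

```text
t 1.9 pos [ 431.7 -286.4  253.2] yaw -8.8 w 63.7 turn [-0.     -0.     -0.0005] shift after turn [217.  110.8 133.2]
```

>>> drive_tool(steps=[[0,0,0,43.4,22.2,0,60],[0,0,0,43.4,22.2,0,60],[0,0,0,43.4,22.2,0,60],[0,0,0,43.4,22.2,0,60],[0,0,0,43.4,22,0,60],[0,0,0,0,0,45,60],[0,0,0,0,0,45,60],[0,0,0,0,0,43,60],[0,0,0,0,0,0,60]])

```text
time: 2.8
ee_pos: [571.2, -90.0, 114.2]
orientation: [-2.38, -2.04, 0.009]
contact_force: [0.3, -0.1, 0.4]
width: 59.7
gripper_force: 0.0
```

Run:
```python
from h import *
plan(574.4,-88.9,32)
a=imaging.capture("top");b=imaging.capture("scene")
p=get_obs()["ee_pos"];u=pix("top",[p[0],p[1],p[2]-22]).round().astype(int);v=pix("scene",[p[0],p[1],40]).round().astype(int);print(u,v,pix("scene",[574,-89,11]))
cv2.imwrite("pics/m3.png",np.hstack([crop(a,u[0],u[1],30,390),crop(b,v[0],v[1],40,390)]))
```

```text
t 2.8 pos [571.2 -90.  114.2] yaw -8.8 w 59.7 turn [-0.0091 -0.0004 -0.    ] shift after turn [ 1.6  3.  82.2]
[361 204] [351 211] [349.79067609 217.46617542]
```

View pics/m3.png

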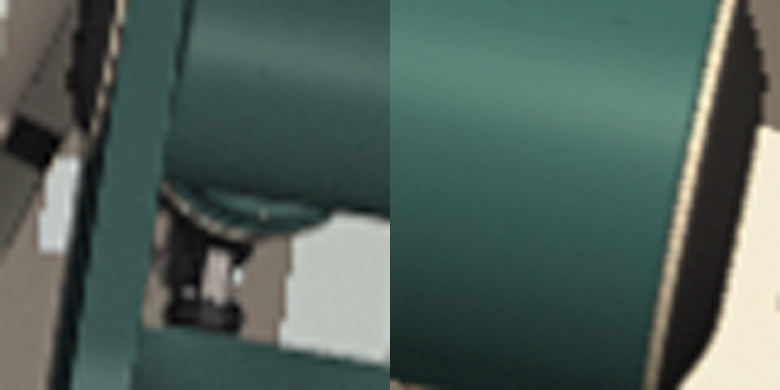

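The arm hides the work in both views here, so I'll rely on the measurements. I'll centre the ring by closing on it from two directions.

>>> drive_tool(steps=[[0,0,0,0.6,1,35,60],[0,0,0,0.5,1,30,60],[0,0,0,0.5,1,12,60],[0,0,0,0,0,5,60],[0,0,0,0,0,0,60],[0,0,0,0,0,0,60]])

```text
time: 3.5
ee_pos: [578.0, -89.8, 40.3]
orientation: [2.384, 2.043, 0.002]
contact_force: [-0.1, 0.4, -0.0]
width: 59.9
gripper_force: 0.0
```

>>> drive_tool(steps=[[0,0,0,0,0,0,36],[0,0,0,0,0,0,36],[0,0,0,0,0,0,36],[0,0,0,0,0,0,36],[0,0,0,0,0,0,36]], squeeze=20)

```text
time: 4.0
ee_pos: [577.1, -89.5, 38.4]
orientation: [-2.386, -2.044, -0.0]
contact_force: [0.1, -0.6, 0.0]
width: 36.3
gripper_force: 0.0
```

```bash
python3 -c "
from h import *
plan(574.4,-88.9,32,-8.8)"
```

```text
t 4.0 pos [577.1 -89.5  38.4] yaw -8.8 w 36.3 turn [ 0.     -0.     -0.0004] shift after turn [ 0.2 -2.7  6.4]
```

>>> drive_tool(steps=[[0,0,0,0,0,0,60],[0,0,0,0,0,0,60],[0,0,0,0,-2.7,0,60],[0,0,0,0,0,5,60],[0,0,0,0,0,4,60],[0,0,0,0,0,0,60]])

```text
time: 4.6
ee_pos: [574.0, -89.1, 28.4]
orientation: [-2.385, -2.043, 0.001]
contact_force: [0.2, 0.4, -0.4]
width: 60.1
gripper_force: 0.0
```

>>> drive_tool(steps=[[0,0,0,0,0,0,36],[0,0,0,0,0,0,36],[0,0,0,0,0,0,36],[0,0,0,0,0,0,36],[0,0,0,0,0,0,36]], squeeze=20)

```text
time: 5.1
ee_pos: [574.5, -89.2, 29.4]
orientation: [2.386, 2.044, 0.0]
contact_force: [0.6, 0.3, 1.0]
width: 38.3
gripper_force: 20.2
```

>>> drive_tool(steps=[[0,0,0,0,0,0,60],[0,0,0,0,0,0,60],[0,0,-0.14,0,0,0,60],[0,0,-0.14,0,0,0,60],[0,0,-0.14,0,0,0,60],[0,0,-0.14,0,0,0,60],[0,0,-0.14,0,0,0,60],[0,0,-0.14,0,0,0,60],[0,0,-0.14,0,0,0,60],[0,0,-0.14,0,0,0,60]])

```text
time: 6.1
ee_pos: [574.4, -89.1, 29.3]
orientation: [-0.927, -3.002, 0.0]
contact_force: [-0.0, -0.2, 0.6]
width: 59.9
gripper_force: 0.0
```

>>> drive_tool(steps=[[0,0,-0.14,0,0,0,60],[0,0,-0.14,0,0,0,60],[0,0,-0.14,0,0,0,60],[0,0,0,0,0,0,60],[0,0,0,0,0,0,36],[0,0,0,0,0,0,36],[0,0,0,0,0,0,36],[0,0,0,0,0,0,36]], squeeze=30)

```text
time: 6.9
ee_pos: [574.5, -89.1, 29.7]
orientation: [0.293, 3.128, 0.0]
contact_force: [-2.0, 1.0, 5.0]
width: 38.5
gripper_force: 29.8
```

```bash
python3 -c "
from h import *
plan(453,237.2,150,78.4)"
```

```text
t 6.9 pos [574.5 -89.1  29.7] yaw 78.4 w 38.5 turn [0.0001 0.0002 0.0156] shift after turn [ 184.6  295.2 -120.3]
```

>>> drive_tool(steps=[[0,0,0.0156,0,0,-20,36],[0,0,0,0,0,-40,36],[0,0,0,0,0,-40,36],[0,0,0,0,0,-35,36],[0,0,0,23,36.9,0,36],[0,0,0,23,36.9,0,36],[0,0,0,23,36.9,0,36],[0,0,0,23,36.9,0,36],[0,0,0,23,36.9,0,36],[0,0,0,23,36.9,0,36]])

```text
time: 7.9
ee_pos: [482.3, 156.7, 164.3]
orientation: [0.318, 3.125, 0.0]
contact_force: [1.3, 0.0, -0.1]
width: 38.6
gripper_force: 30.3
```

>>> drive_tool(steps=[[0,0,0,23,36.9,0,36],[0,0,0,23,36.9,0,36],[0,0,0,0,0,30,36],[0,0,0,0,0,12,36],[0,0,0,0,0,0,36],[0,0,0,0,0,0,36]])

```text
time: 8.5
ee_pos: [453.3, 236.1, 122.8]
orientation: [-0.317, -3.126, 0.0]
contact_force: [1.2, -0.2, 0.7]
width: 38.0
gripper_force: 30.3
```

Run:
```python
from h import *
plan(453,237.2,110,78.4)
a=imaging.capture("top");b=imaging.capture("scene")
u=pix("top",[453,237,79]).round().astype(int);v=pix("scene",[453,237,90]).round().astype(int);print(u,v)
cv2.imwrite("pics/m4.png",np.hstack([crop(a,u[0],u[1],35,390),crop(b,v[0],v[1],35,390)]))
```

```text
t 8.5 pos [453.3 236.1 122.8] yaw 78.4 w 38.0 turn [-0.0001 -0.      0.0004] shift after turn [ 0.5  1.  12.8]
[245 251] [238 220]
```

View pics/m4.png

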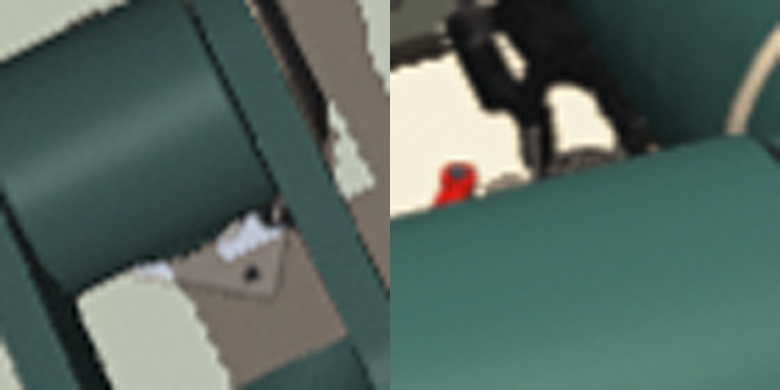

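The bearing is still held, seen as the dark ring between the fingers near (590,160). The forearm hides the shaft. I'll lower it in small steps and watch the force.

>>> drive_tool(steps=[[0,0,0,0.5,1,10,36],[0,0,0,0,0,5,36],[0,0,0,0,0,3,36],[0,0,0,0,0,3,36],[0,0,0,0,0,3,36],[0,0,0,0,0,0,36]])

```text
time: 9.2
ee_pos: [452.4, 237.8, 97.9]
orientation: [-0.314, -3.125, 0.0]
contact_force: [-0.0, 0.3, -0.5]
width: 38.2
gripper_force: 30.3
```

Run:
```python
from h import *
plan(453,237.2,90,78.4);o=get_obs();print(o["contact_force"].round(1) if hasattr(o["contact_force"],'round') else o["contact_force"],o["moment"])
```

```text
t 9.2 pos [452.4 237.8  97.9] yaw 78.4 w 38.2 turn [-0.0003 -0.0004  0.0021] shift after turn [-0.7 -0.5  7.9]
[-0.   0.3 -0.5] [-0.00892141  0.04894585 -0.0080817 ]
```

The bearing's underside is 5 mm below the shaft's end with no contact force, so it is threaded.

>>> drive_tool(steps=[[0,0,0,0,0,3,36],[0,0,0,0,0,3,36],[0,0,0,0,0,3,36],[0,0,0,0,0,0,36]])

```text
time: 9.6
ee_pos: [452.4, 237.8, 88.8]
orientation: [-0.314, -3.125, 0.0]
contact_force: [0.5, 0.0, -0.1]
width: 38.0
gripper_force: 30.3
```

>>> drive_tool(steps=[[0,0,0,0,0,6,36],[0,0,0,0,0,6,36],[0,0,0,0,0,6,36],[0,0,0,0,0,6,36],[0,0,0,0,0,5,36],[0,0,0,0,0,3,36],[0,0,0,0,0,0,36]])

```text
time: 10.3
ee_pos: [452.4, 237.8, 56.8]
orientation: [-0.314, -3.125, 0.001]
contact_force: [0.5, -0.1, -0.9]
width: 38.3
gripper_force: 30.3
```

>>> drive_tool(steps=[[0,0,0,0,0,2,36],[0,0,0,0,0,1,36],[0,0,0,0,0,0,36]])

```text
time: 10.6
ee_pos: [452.5, 237.9, 54.3]
orientation: [-0.314, -3.126, -0.0]
contact_force: [0.2, -0.6, -1.2]
width: 38.2
gripper_force: 30.3
```

>>> drive_tool(steps=[[0,0,0,0,0,0,56],[0,0,0,0,0,0,56],[0,0,0,0,0,0,56],[0,0,0,0,0,0,56],[0,0,0,0,0,-10,56],[0,0,0,0,0,-40,56],[0,0,0,0,0,-45,56],[0,0,0,0,0,-35,56]])

```text
time: 11.4
ee_pos: [452.7, 238.0, 187.8]
orientation: [0.314, 3.124, 0.002]
contact_force: [1.4, 1.0, -0.1]
width: 55.9
gripper_force: 0.0
```

```bash
python3 -c "
from h import *
plan(440.4,-260.4,185,42.6)"
```

```text
t 11.4 pos [452.7 238.  187.8] yaw 42.6 w 55.9 turn [0.0021 0.0012 0.627 ] shift after turn [-358.6 -346.4    2.8]
```

>>> drive_tool(steps=[[0,0,0.1254,0,0,0,60],[0,0,0.1254,0,0,0,60],[0,0,0.1254,0,0,0,60],[0,0,0.1254,0,0,0,60],[0,0,0.1254,0,0,0,60],[0,0,0,-32.6,-31.5,0,60],[0,0,0,-32.6,-31.5,0,60],[0,0,0,-32.6,-31.5,0,60],[0,0,0,-32.6,-31.5,0,60],[0,0,0,-32.6,-31.5,0,60]])

```text
time: 12.4
ee_pos: [446.6, 9.7, 185.3]
orientation: [1.262, 2.876, 0.001]
contact_force: [0.8, 0.1, 0.2]
width: 60.0
gripper_force: 0.0
```

>>> drive_tool(steps=[[0,0,0,-32.6,-31.5,0,62],[0,0,0,-32.6,-31.5,0,62],[0,0,0,-32.6,-31.5,0,62],[0,0,0,-32.6,-31.5,0,62],[0,0,0,-32.6,-31.5,0,62],[0,0,0,-32.6,-31.4,0,62],[0,0,0,0,0,0,62],[0,0,0,0,0,0,62]])

```text
time: 13.2
ee_pos: [440.1, -261.2, 184.7]
orientation: [1.266, 2.875, 0.0]
contact_force: [-0.3, -0.6, -0.6]
width: 61.9
gripper_force: 0.0
```

Run:
```python
from h import *
plan(440.4,-260.4,38,42.6)
a=imaging.capture("top");b=imaging.capture("scene")
u=pix("top",[453,237,60]).round().astype(int);v=pix("scene",[453,237,60]).round().astype(int);print(u,v)
cv2.imwrite("pics/m5.png",np.hstack([crop(a,u[0],u[1],30,390),crop(b,v[0],v[1],30,390)]))
```

```text
t 13.2 pos [ 440.1 -261.2  184.7] yaw 42.6 w 61.9 turn [ 0.0003 -0.0001 -0.002 ] shift after turn [  0.4   0.8 146.7]
[245 251] [239 228]
```

View pics/m5.png

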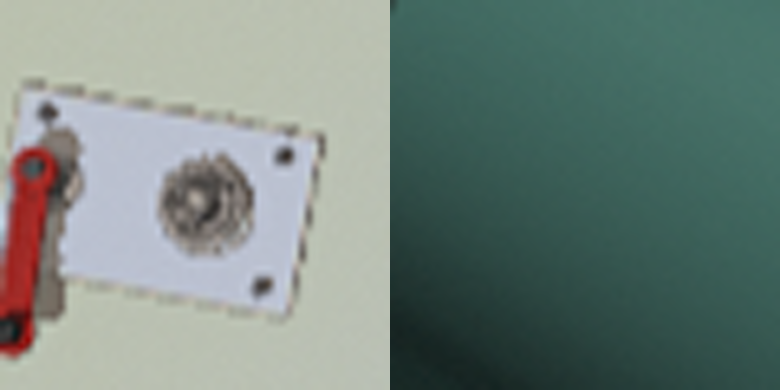

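In the top crop the bearing sits around the shaft at (205,203), on the boss. Next I'll descend on the spacer.

>>> drive_tool(steps=[[0,0,0,0.4,0.8,40,62],[0,0,0,0,0,40,62],[0,0,0,0,0,30,62],[0,0,0,0,0,15,62],[0,0,0,0,0,10,62],[0,0,0,0,0,7,62],[0,0,0,0,0,5,62],[0,0,0,0,0,0,62]])

```text
time: 14.1
ee_pos: [440.8, -259.8, 37.6]
orientation: [1.263, 2.876, -0.0]
contact_force: [0.3, 0.6, 0.4]
width: 62.0
gripper_force: 0.0
```

>>> drive_tool(steps=[[0,0,0,0,0,0,36],[0,0,0,0,0,0,36],[0,0,0,0,0,0,36],[0,0,0,0,0,0,36],[0,0,0,0,0,0,36]], squeeze=40)

```text
time: 14.6
ee_pos: [440.3, -260.6, 38.5]
orientation: [1.263, 2.876, -0.003]
contact_force: [-9.4, -3.8, 9.0]
width: 38.9
gripper_force: 39.2
```

>>> drive_tool(steps=[[0,0,0,0,0,-10,36],[0,0,0,0,0,-30,36],[0,0,0,0,0,-40,36],[0,0,0,0,0,-40,36],[0,0,-0.128,0,0,0,36],[0,0,-0.128,0,0,0,36],[0,0,-0.128,0,0,0,36],[0,0,-0.129,0,0,0,36],[0,0,0,0,0,0,36]])

```text
time: 15.5
ee_pos: [440.7, -259.7, 158.1]
orientation: [0.488, 3.103, -0.0]
contact_force: [-0.0, -1.3, -2.0]
width: 39.1
gripper_force: 40.5
```

```bash
python3 -c "
from h import *
plan(590,-190,158,72.1)"
```

```text
t 15.5 pos [ 440.7 -259.7  158.1] yaw 72.1 w 39.1 turn [0.     0.0008 0.0003] shift after turn [-1.207e+02  1.122e+02  1.000e-01]
```

>>> drive_tool(steps=[[0,0,0,-30.2,28,0,36],[0,0,0,-30.2,28,0,36],[0,0,0,-30.2,28,0,36],[0,0,0,-30.2,28,0,36],[0,-0.145,0,0,0,0,36],[0,-0.145,0,0,0,0,36],[0,-0.145,0,0,0,0,36],[0,-0.145,0,0,0,0,36],[0,-0.145,0,0,0,0,36],[0,-0.145,0,0,0,0,36]])

```text
time: 16.5
ee_pos: [589.9, -190.6, 158.7]
orientation: [0.361, 2.241, -0.165]
contact_force: [1.0, 0.6, -0.7]
width: 39.2
gripper_force: 40.6
```

Run:
```python
from h import *
o=get_obs();Rc=R.from_rotvec(o["orientation"]);p=np.array(o["ee_pos"]);z=Rc.apply([0,0,1]);print(o["time"],p,Rc.as_matrix().round(3).tolist(),o["width"],o["joint_pos"])
print("tilt",np.degrees(np.arccos(-z[2])),"grasp pt",p+3*z, "down in tool", Rc.inv().apply([0,0,-1]))
```

```text
16.5 [ 589.87563621 -190.57305781  158.73735822] [[-0.606, 0.312, 0.731], [0.202, 0.95, -0.238], [-0.769, 0.003, -0.639]] 39.16128261464041 [-0.37289637 -0.3694051   2.19727488  0.10491457  0.43933563 -1.69858171]
tilt 50.267421851966766 grasp pt [ 592.06926666 -191.28771572  156.81974265] down in tool [ 0.76902913 -0.00330433  0.63920519]
```

>>> drive_tool(steps=[[0,0,0,30.8,0,25.6,36],[0,0,0,30.8,0,25.6,36],[0,0,0,23.1,0,19.2,36],[0,0,0,6,0,5,36],[0,0,0,0,0,0,36],[0,0,0,0,0,0,36]])

```text
time: 17.1
ee_pos: [590.2, -190.6, 41.5]
orientation: [0.358, 2.247, -0.165]
contact_force: [0.3, -0.0, 0.3]
width: 39.5
gripper_force: 40.6
```

>>> drive_tool(steps=[[0,0,0,2.3,0,1.9,36],[0,0,0,1.5,0,1.3,36],[0,0,0,0,0,0,36]])

```text
time: 17.4
ee_pos: [589.4, -190.4, 34.8]
orientation: [0.357, 2.248, -0.166]
contact_force: [-0.2, -0.1, -0.3]
width: 38.7
gripper_force: 40.6
```

>>> drive_tool(steps=[[0,0,0,0.8,0,0.64,36],[0,0,0,0.8,0,0.64,36],[0,0,0,0,0,0,36]])

```text
time: 17.7
ee_pos: [589.1, -190.3, 32.2]
orientation: [0.357, 2.249, -0.166]
contact_force: [1.2, 0.4, -2.0]
width: 39.0
gripper_force: 40.6
```

>>> drive_tool(steps=[[0,0,0,0.8,0,0.64,36],[0,0,0,0,0,0,36]])

```text
time: 17.9
ee_pos: [589.1, -190.3, 31.2]
orientation: [0.357, 2.249, -0.166]
contact_force: [-0.1, -0.3, -0.7]
width: 39.2
gripper_force: 40.6
```

>>> drive_tool(steps=[[0,0,0,0.8,0,0.64,36],[0,0,0,0,0,0,36]])

```text
time: 18.1
ee_pos: [589.3, -190.4, 30.6]
orientation: [0.356, 2.248, -0.166]
contact_force: [-2.3, 1.3, 3.7]
width: 39.5
gripper_force: 41.0
```

Light contact (3.7 N), so I'll release, let the spacer drop upright, and retract along the tool axis.

>>> drive_tool(steps=[[0,0,0,0,0,0,50],[0,0,0,0,0,0,60],[0,0,0,0,0,0,60],[0,0,0,0,0,0,60],[0,0,0,0,0,0,60],[0,0,0,0,0,-5,60],[0,0,0,0,0,-20,60],[0,0,0,0,0,-45,60],[0,0,0,0,0,-45,60],[0,0,0,0,0,-35,60]])

```text
time: 19.1
ee_pos: [490.5, -158.1, 118.6]
orientation: [0.356, 2.249, -0.165]
contact_force: [-0.1, -0.7, 1.4]
width: 59.6
gripper_force: 0.0
```

>>> drive_tool(steps=[[0,0.145,0,0,0,0,60],[0,0.145,0,0,0,0,60],[0,0.145,0,0,0,0,60],[0,0.145,0,0,0,0,60],[0,0.145,0,0,0,0,60],[0,0.145,0,0,0,0,60]])

```text
time: 19.7
ee_pos: [491.7, -158.6, 119.1]
orientation: [-0.49, -3.099, -0.001]
contact_force: [0.1, 0.3, -0.0]
width: 60.0
gripper_force: 0.0
```

Run:
```python
from h import *
plan(576,-186,160)
a=imaging.capture("top");cv2.imwrite("pics/top6.png",a);b=imaging.capture("scene");cv2.imwrite("pics/scene6.png",b)
for n,i in(("top",a),("scene",b)):
    H,S,V=cv2.split(cv2.cvtColor(i,cv2.COLOR_BGR2HSV)); m=((H>8)&(H<28)&(S>100)).astype(np.uint8)
    print(n,pix(n,[576,-186,20]).round())
    N,l,s,c=cv2.connectedComponentsWithStats(m)
    for k in range(1,N):
        if s[k,4]>25: print(s[k],c[k].round(1),onz(n,c[k],20).round())
```

```text
t 19.7 pos [ 491.7 -158.6  119.1] yaw 72.0 w 60.0 turn [-0.     -0.0043 -0.    ] shift after turn [-88.6  -0.1 -40.9]
top [390. 207.]
[360   0  53  14 542] [389.2   5.7] [1213. -219.   20.]
[107 234  10   9  42] [112.4 238.9] [503. 633.  20.]
[149 251  24  18 180] [161.9 259.9] [437. 486.  20.]
[  83  334   45   44 1013] [105.1 355.7] [168. 646.  20.]
scene [382. 217.]
[109 211   8   9  58] [112.6 214.4] [514. 638.  20.]
[375 210  14  14 162] [381.5 216.6] [ 577. -185.   20.]
[144 220  21  26 250] [154.  233.1] [447. 491.  20.]
[261 272  31  29 549] [275.7 285.6] [283. 114.  20.]
[  42  287   52   44 1162] [ 67.6 308.5] [162. 643.  20.]
```

The scene view shows the spacer as a compact 14×14 px blob at (381,217). That maps to (577,−185), just where an upright drop should have left it. I'll take it from above, centring from two directions as before.

>>> drive_tool(steps=[[0,0,0,-44,0,0,62],[0,0,0,-44.6,0,0,62],[0,0,0,0,0,0,62],[0,0,0,0,0,30,62],[0,0,0,0,0,30,62],[0,0,0,0,0,15,62],[0,0,0,0,0,9,62],[0,0,0,0,0,4,62],[0,0,0,0,0,0,62]])

```text
time: 20.7
ee_pos: [576.2, -185.7, 30.7]
orientation: [0.49, 3.102, 0.001]
contact_force: [0.1, 1.1, -0.8]
width: 62.0
gripper_force: 0.0
```

>>> drive_tool(steps=[[0,0,0,0,0,0,36],[0,0,0,0,0,0,36],[0,0,0,0,0,0,36],[0,0,0,0,0,0,36],[0,0,0,0,0,0,36]], squeeze=20)

```text
time: 21.2
ee_pos: [576.6, -185.9, 31.3]
orientation: [0.49, 3.101, 0.0]
contact_force: [-2.9, 0.5, 4.8]
width: 40.0
gripper_force: 19.7
```

>>> drive_tool(steps=[[0,0,0,0,0,0,60],[0,0,0,0,0,0,60],[0,0,0.14,0,0,0,60],[0,0,0.14,0,0,0,60],[0,0,0.14,0,0,0,60],[0,0,0.14,0,0,0,60],[0,0,0.14,0,0,0,60],[0,0,0.14,0,0,0,60],[0,0,0.14,0,0,0,60],[0,0,0.14,0,0,0,60]])

```text
time: 22.2
ee_pos: [576.1, -185.7, 30.1]
orientation: [-2.07, -2.363, -0.001]
contact_force: [0.5, 0.6, -0.3]
width: 59.9
gripper_force: 0.0
```

>>> drive_tool(steps=[[0,0,0.14,0,0,0,60],[0,0,0.14,0,0,0,60],[0,0,0.14,0,0,0,60],[0,0,0,0,0,0,36],[0,0,0,0,0,0,36],[0,0,0,0,0,0,36],[0,0,0,0,0,0,36],[0,0,0,0,0,0,36]], squeeze=40)

```text
time: 23.0
ee_pos: [576.2, -185.7, 30.3]
orientation: [2.511, 1.888, 0.001]
contact_force: [0.4, -0.2, 4.6]
width: 38.2
gripper_force: 40.8
```

```bash
python3 -c "
from h import *
plan(452.5,237.7,165)"
```

```text
t 23.0 pos [ 576.2 -185.7   30.3] yaw -16.1 w 38.2 turn [ 0.0007 -0.0007  0.    ] shift after turn [ 372.5 -236.4 -134.7]
```

>>> drive_tool(steps=[[0,0,0,0,0,-15,36],[0,0,0,0,0,-40,36],[0,0,0,0,0,-40,36],[0,0,0,0,0,-40,36],[0,0,0,41.4,-26.3,0,36],[0,0,0,41.4,-26.3,0,36],[0,0,0,41.4,-26.3,0,36],[0,0,0,41.4,-26.3,0,36],[0,0,0,41.4,-26.3,0,36],[0,0,0,41.4,-26.3,0,36]])

```text
time: 24.0
ee_pos: [492.7, 98.4, 166.2]
orientation: [2.512, 1.887, 0.002]
contact_force: [0.1, 0.7, -1.0]
width: 38.3
gripper_force: 40.6
```

>>> drive_tool(steps=[[0,0,0,41.4,-26.3,0,36],[0,0,0,41.4,-26.3,0,36],[0,0,0,41.3,-26,0,36],[0,0,0,0,0,30,36],[0,0,0,0,0,15,36],[0,0,0,0,0,7,36],[0,0,0,0,0,0,36],[0,0,0,0,0,0,36]])

```text
time: 24.8
ee_pos: [453.5, 237.2, 114.2]
orientation: [-2.513, -1.885, -0.002]
contact_force: [0.5, -0.3, -0.6]
width: 38.0
gripper_force: 40.6
```

```bash
python3 -c "
from h import *
plan(452.5,237.7,105)"
```

```text
t 24.8 pos [453.5 237.2 114.2] yaw -16.3 w 38.0 turn [ 0.0007 -0.0011  0.    ] shift after turn [ 0.2 -1.1  9.2]
```

>>> drive_tool(steps=[[0,0,0,0.2,-0.7,6,36],[0,0,0,0,0,4,36],[0,0,0,0,0,3,36],[0,0,0,0,0,3,36],[0,0,0,0,0,3,36],[0,0,0,0,0,0,36]])

```text
time: 25.4
ee_pos: [452.1, 238.3, 93.8]
orientation: [-2.512, -1.886, -0.0]
contact_force: [-0.3, -0.1, -0.7]
width: 38.1
gripper_force: 40.6
```

>>> drive_tool(steps=[[0,0,0,0,0,3,36],[0,0,0,0,0,3,36],[0,0,0,0,0,3,36],[0,0,0,0,0,0,36]])

```text
time: 25.8
ee_pos: [452.1, 238.2, 84.7]
orientation: [-2.512, -1.886, -0.0]
contact_force: [0.8, -0.3, -1.2]
width: 37.9
gripper_force: 40.6
```

>>> drive_tool(steps=[[0,0,0,0,0,5,36],[0,0,0,0,0,5,36],[0,0,0,0,0,5,36],[0,0,0,0,0,3,36],[0,0,0,0,0,0,36]])

```text
time: 26.3
ee_pos: [452.0, 238.2, 66.6]
orientation: [-2.512, -1.886, 0.0]
contact_force: [0.2, 0.5, -1.8]
width: 38.5
gripper_force: 40.6
```

>>> drive_tool(steps=[[0,0,0,0,0,1.4,36],[0,0,0,0,0,0,36]])

```text
time: 26.5
ee_pos: [452.3, 238.4, 65.9]
orientation: [-2.512, -1.886, -0.001]
contact_force: [-0.5, -0.2, -1.4]
width: 38.3
gripper_force: 40.6
```

>>> drive_tool(steps=[[0,0,0,0,0,0,56],[0,0,0,0,0,0,56],[0,0,0,0,0,0,56],[0,0,0,0,0,0,56],[0,0,0,0,0,-10,60],[0,0,0,0,0,-40,60],[0,0,0,0,0,-45,60],[0,0,0,0,0,-25,60],[0,0,0,0,0,0,60]])

```text
time: 27.4
ee_pos: [453.4, 238.8, 190.9]
orientation: [2.511, 1.886, 0.011]
contact_force: [0.7, -0.7, -0.1]
width: 59.9
gripper_force: 0.0
```

```bash
python3 -c "
from h import *
plan(522.4,-227.3,185,-16)"
```

```text
t 27.4 pos [453.4 238.8 190.9] yaw -16 w 59.9 turn [ 0.0051 -0.005  -0.0033] shift after turn [-429.   194.8    5.9]
```

>>> drive_tool(steps=[[0,0,0,-42.9,19.5,0,60],[0,0,0,-42.9,19.5,0,60],[0,0,0,-42.9,19.5,0,60],[0,0,0,-42.9,19.5,0,60],[0,0,0,-42.9,19.5,0,60],[0,0,0,-42.9,19.5,0,60],[0,0,0,-42.9,19.5,0,60],[0,0,0,-42.9,19.5,0,60],[0,0,0,-42.9,19.5,0,60],[0,0,0,-42.9,19.5,0,60]])

```text
time: 28.4
ee_pos: [519.6, -230.1, 185.4]
orientation: [-2.512, -1.886, -0.001]
contact_force: [1.3, 0.9, -0.9]
width: 59.9
gripper_force: 0.0
```

>>> drive_tool(steps=[[0,0,0,0,0,45,60],[0,0,0,0,0,45,60],[0,0,0,0,0,0,60],[0,0,0,0,0,0,60]])

```text
time: 28.8
ee_pos: [519.8, -227.9, 96.2]
orientation: [-2.511, -1.886, -0.0]
contact_force: [0.7, -0.3, 0.2]
width: 60.0
gripper_force: 0.0
```

Run:
```python
from h import *
plan(522.4,-227.3,29)
a=imaging.capture("top");cv2.imwrite("pics/top7.png",a);b=imaging.capture("scene");cv2.imwrite("pics/scene7.png",b)
for n,i in(("top",a),("scene",b)):
    H,S,V=cv2.split(cv2.cvtColor(i,cv2.COLOR_BGR2HSV)); m=((H>8)&(H<28)&(S>110)).astype(np.uint8)
    q=pix(n,[452.5,237.5,61]).round(); m2=np.zeros_like(m); u,v=q.astype(int); m2[v-14:v+14,u-14:u+14]=m[v-14:v+14,u-14:u+14]
    M=cv2.moments(m2,True); c=(M['m10']/max(M['m00'],1),M['m01']/max(M['m00'],1)); print(n,q,M['m00'],np.round(c,1),onz(n,c,61).round(1))
```

```text
t 28.8 pos [ 519.8 -227.9   96.2] yaw -16.2 w 60.0 turn [-0.0009 -0.0009 -0.    ] shift after turn [ 1.3  2.3 67.2]
top [245. 252.] 122.0 [245.1 251.5] [452.8 237.7  61. ]
scene [238. 227.] 0.0 [0. 0.] [1983.1 1699.4   61. ]
```

The spacer is on the shaft axis at (452.8, 237.7). Next is the washer.

>>> drive_tool(steps=[[0,0,0,1.3,2.3,30,56],[0,0,0,0,0,20,56],[0,0,0,0,0,10,56],[0,0,0,0,0,5,56],[0,0,0,0,0,2,56],[0,0,0,0,0,0,56],[0,0,0,0,0,0,56]])

```text
time: 29.6
ee_pos: [523.0, -227.6, 29.6]
orientation: [2.511, 1.886, 0.002]
contact_force: [0.6, -0.6, -0.6]
width: 55.9
gripper_force: 0.0
```

>>> drive_tool(steps=[[0,0,0,0,0,0,32],[0,0,0,0,0,0,32],[0,0,0,0,0,0,32],[0,0,0,0,0,0,32],[0,0,0,0,0,0,32]], squeeze=20)

```text
time: 30.1
ee_pos: [522.8, -227.5, 29.4]
orientation: [2.512, 1.886, 0.002]
contact_force: [-2.5, 1.0, 5.6]
width: 34.7
gripper_force: 19.3
```

Gripped (34.7 mm, the same small bias as the other rings). I'll open, turn 90° and grip again.

>>> drive_tool(steps=[[0,0,0,0,0,0,56],[0,0,0,0,0,0,56],[0,0,-0.14,0,0,0,56],[0,0,-0.14,0,0,0,56],[0,0,-0.14,0,0,0,56],[0,0,-0.14,0,0,0,56],[0,0,-0.14,0,0,0,56],[0,0,-0.14,0,0,0,56],[0,0,-0.14,0,0,0,56],[0,0,-0.14,0,0,0,56]])

```text
time: 31.1
ee_pos: [522.5, -227.4, 28.5]
orientation: [-1.118, -2.936, -0.001]
contact_force: [0.0, -0.4, -0.6]
width: 56.0
gripper_force: 0.0
```

>>> drive_tool(steps=[[0,0,-0.14,0,0,0,56],[0,0,-0.14,0,0,0,56],[0,0,-0.14,0,0,0,56],[0,0,0,0,0,0,32],[0,0,0,0,0,0,32],[0,0,0,0,0,0,32],[0,0,0,0,0,0,32],[0,0,0,0,0,0,32]], squeeze=25)

```text
time: 31.9
ee_pos: [522.6, -227.4, 28.9]
orientation: [0.493, 3.102, 0.001]
contact_force: [-2.1, 1.4, 5.5]
width: 34.1
gripper_force: 24.6
```

```bash
python3 -c "
from h import *
plan(452.4,237.9,165)"
```

```text
t 31.9 pos [ 522.6 -227.4   28.9] yaw 71.9 w 34.1 turn [ 0.0007  0.0003 -0.    ] shift after turn [ 211.1  420.6 -136.1]
```

>>> drive_tool(steps=[[0,0,0,0,0,-15,32],[0,0,0,0,0,-40,32],[0,0,0,0,0,-40,32],[0,0,0,0,0,-41,32],[0,0,0,19.2,38.2,0,32],[0,0,0,19.2,38.2,0,32],[0,0,0,19.2,38.2,0,32],[0,0,0,19.2,38.2,0,32],[0,0,0,19.2,38.2,0,32],[0,0,0,19.2,38.2,0,32]])

```text
time: 32.9
ee_pos: [482.9, 27.6, 165.8]
orientation: [0.492, 3.101, 0.001]
contact_force: [0.5, 0.5, -0.1]
width: 34.1
gripper_force: 25.0
```

>>> drive_tool(steps=[[0,0,0,19.2,38.2,0,32],[0,0,0,19.2,38.2,0,32],[0,0,0,19.2,38.2,0,32],[0,0,0,19.2,38.2,0,32],[0,0,0,19.2,38.2,0,32],[0,0,0,0,0,35,32],[0,0,0,0,0,20,32],[0,0,0,0,0,0,32],[0,0,0,0,0,0,32]])

```text
time: 33.8
ee_pos: [451.3, 237.4, 111.0]
orientation: [0.491, 3.102, 0.001]
contact_force: [-0.9, 0.5, 1.1]
width: 34.1
gripper_force: 25.0
```

```bash
python3 -c "
from h import *
plan(452.4,237.9,95)"
```

```text
t 33.8 pos [451.3 237.4 111. ] yaw 72.0 w 34.1 turn [ 0.001   0.0005 -0.    ] shift after turn [-0.9  0.8 16. ]
```

>>> drive_tool(steps=[[0,0,0,-0.9,0.7,5,32],[0,0,0,0,0,3,32],[0,0,0,0,0,3,32],[0,0,0,0,0,3,32],[0,0,0,0,0,0,32]])

```text
time: 34.3
ee_pos: [452.0, 237.7, 95.5]
orientation: [-0.49, -3.103, -0.001]
contact_force: [0.2, 0.1, 0.1]
width: 33.7
gripper_force: 25.0
```

>>> drive_tool(steps=[[0,0,0,0,0,2,32],[0,0,0,0,0,1.5,32],[0,0,0,0,0,0,32]])

```text
time: 34.6
ee_pos: [452.1, 237.8, 92.2]
orientation: [0.49, 3.103, 0.001]
contact_force: [-0.1, 0.4, 0.0]
width: 34.2
gripper_force: 25.0
```

>>> drive_tool(steps=[[0,0,0,0,0,0,50],[0,0,0,0,0,0,50],[0,0,0,0,0,0,50],[0,0,0,0,0,0,50],[0,0,0,0,0,-10,50],[0,0,0,0,0,-40,50],[0,0,0,0,0,-40,50],[0,0,0,0,0,0,50]])

```text
time: 35.4
ee_pos: [453.7, 238.5, 188.9]
orientation: [0.489, 3.096, 0.008]
contact_force: [0.2, -0.5, -0.8]
width: 50.1
gripper_force: 0.0
```

Run:
```python
from h import *
plan(397,340,180,-11.6)
```

```text
t 35.4 pos [453.7 238.5 188.9] yaw -11.6 w 50.1 turn [9.5000e-03 4.0000e-04 1.4599e+00] shift after turn [ 88.  -76.    8.9]
```

Run:
```python
from h import *
plan(397,316,150,82)
im=imaging.capture("top");v=pix("top",[397,316,111]).round().astype(int)
h=np.array([466.6,306.4]); N=11; d=1.508/N; a0=np.radians(172.0)
P=lambda a:h+70*np.array([np.cos(a),np.sin(a)])
for k in range(N):
    a=a0+(k+1)*d; dp=P(a)-P(a-d); yw=np.radians(82)+(k+1)*d; y=np.array([np.cos(yw),np.sin(yw)]); x=np.array([-y[1],y[0]])
    if k in(0,N-1): print("row",-d, "x",dp@x,"y",dp@y, P(a))
```

```text
t 35.4 pos [453.7 238.5 188.9] yaw 82 w 50.1 turn [ 0.0056  0.0066 -0.1737] shift after turn [67.  68.9 38.9]
row -0.1370909090909091 x 0.6567575528931759 y -9.566332992414791 [396.60022499 306.57747998]
row -0.1370909090909091 x 0.6567575528931658 y -9.566332992414813 [452.52698157 237.82923252]
```

>>> drive_tool(steps=[[0,0,-0.087,0,0,0,45],[0,0,-0.087,0,0,0,45],[0,0,0,33.5,34.4,0,45],[0,0,0,33.5,34.4,0,45],[0,0,0,0,0,20,45],[0,0,0,0,0,19,45],[0,0,0,0,0,0,45],[0,0,0,0,0,0,45]])

```text
time: 36.25
ee_pos: [395.3, 315.0, 143.4]
orientation: [-0.219, -3.134, -0.0]
contact_force: [-0.3, 0.7, 0.1]
width: 45.0
gripper_force: 0.0
```

```bash
python3 -c "
from h import *
plan(397,316,115,82)"
```

```text
t 36.25 pos [395.3 315.  143.4] yaw 82 w 45.0 turn [ 0.     -0.0003  0.0001] shift after turn [-1.6  1.2 28.4]
```

>>> drive_tool(steps=[[0,0,0,-1.6,1.2,14,45],[0,0,0,0,0,9,45],[0,0,0,0,0,5,45],[0,0,0,0,0,0,45],[0,0,0,0,0,0,45]])

```text
time: 36.75
ee_pos: [397.2, 316.2, 115.5]
orientation: [0.219, 3.134, 0.001]
contact_force: [0.1, -0.6, 0.7]
width: 44.8
gripper_force: 0.0
```

>>> drive_tool(steps=[[0,0,0,0,0,0,7],[0,0,0,0,0,0,7],[0,0,0,0,0,0,7],[0,0,0,0,0,0,7],[0,0,0,0,0,0,7],[0,0,0,0,0,0,7]], squeeze=20)

```text
time: 37.35
ee_pos: [397.2, 316.3, 115.7]
orientation: [0.219, 3.133, 0.002]
contact_force: [-1.5, -0.2, 4.4]
width: 11.1
gripper_force: 20.7
```

Pinched on the 12 mm pin (reads 11.1). I'll swing it closed along the arc.

>>> drive_tool(steps=[[0,0,-0.137,0.66,-9.57,0,7],[0,0,-0.137,0.66,-9.57,0,7],[0,0,-0.137,0.66,-9.57,0,7],[0,0,-0.137,0.66,-9.57,0,7],[0,0,0,0,0,0,7]])

```text
time: 37.85
ee_pos: [398.3, 278.0, 115.9]
orientation: [-0.644, 3.071, 0.002]
contact_force: [10.0, 4.5, -0.6]
width: 10.9
gripper_force: 20.2
```

>>> drive_tool(steps=[[0,0,-0.137,0.66,-9.57,0,7],[0,0,-0.137,0.66,-9.57,0,7],[0,0,-0.137,0.66,-9.57,0,7],[0,0,-0.137,0.66,-9.57,0,7],[0,0,-0.137,0.66,-9.57,0,7],[0,0,0,0,0,0,7]])

```text
time: 38.45
ee_pos: [425.4, 240.4, 115.8]
orientation: [-1.638, 2.676, 0.002]
contact_force: [5.7, 10.7, 0.8]
width: 10.8
gripper_force: 20.3
```

The drift from the arc shows that shifts act in the axes before the turn. I'll bring the pads back to the arc, then finish.

>>> drive_tool(steps=[[0,0,0,-2.5,-2,0,7],[0,0,0,-2.5,-2,0,7],[0,0,0,-2.5,-2,0,7],[0,0,0,0,0,0,7],[0,0,-0.137,-0.66,-9.57,0,7],[0,0,0,0,0,0,7]])

```text
time: 39.05
ee_pos: [441.9, 238.4, 115.1]
orientation: [1.818, -2.559, 0.003]
contact_force: [-4.8, -14.9, 6.9]
width: 11.0
gripper_force: 21.5
```

```bash
python3 -c "
from h import *
plan(452.5,237.8,115.5,168.4);o=get_obs();p=np.array(o['ee_pos'][:2])-[466.6,306.4];print(np.linalg.norm(p),np.degrees(np.arctan2(p[1],p[0]))%360,o['contact_force'])"
```

```text
t 39.05 pos [441.9 238.4 115.1] yaw 168.4 w 11.0 turn [ 1.000e-04 -2.900e-03 -1.331e-01] shift after turn [ -1.6 -10.5  -0.4]
72.39498663839225 250.0283763219794 [ -4.75719291 -14.87973315   6.93940106]
```

>>> drive_tool(steps=[[0,0,-0.133,-0.5,-5,0,7],[0,0,0,-1,-4,0,7],[0,0,0,0,-1.5,0,7],[0,0,0,0,0,0,7]])

```text
time: 39.45
ee_pos: [451.9, 237.2, 115.0]
orientation: [1.977, -2.438, 0.002]
contact_force: [-4.2, -12.9, 5.4]
width: 11.1
gripper_force: 21.5
```

```bash
python3 -c "
from h import *
plan(452.5,237.8,115.5,168.4);o=get_obs();p=np.array(o['ee_pos'][:2])-[466.6,306.4];print(np.linalg.norm(p),np.degrees(np.arctan2(p[1],p[0]))%360,o['contact_force'])"
```

```text
t 39.45 pos [451.9 237.2 115. ] yaw 168.4 w 11.1 turn [ 0.0007 -0.0029 -0.0053] shift after turn [-0.7 -0.5 -0.5]
70.72983937988526 258.0206547326676 [ -4.1676869  -12.94651048   5.4235849 ]
```

>>> drive_tool(steps=[[0,0,0,0,-1,0,7],[0,0,0,0,-1,0,7],[0,0,0,0,0,0,7]])

```text
time: 39.75
ee_pos: [452.5, 237.1, 114.8]
orientation: [1.976, -2.436, -0.002]
contact_force: [-18.1, -11.6, 10.7]
width: 10.6
gripper_force: 22.2
```

The stop is felt (−18 N along the swing), so the keeper is closed. Release and retreat, then check.

>>> drive_tool(steps=[[0,0,0,0,1.5,0,7],[0,0,0,0,0,0,20],[0,0,0,0,0,0,30],[0,0,0,0,0,0,30],[0,0,0,0,0,0,30],[0,0,0,0,0,-15,30],[0,0,0,0,0,-40,30],[0,0,0,0,0,-40,30],[0,0,0,0,0,-40,30],[0,0,0,0,0,0,30]])

```text
time: 40.75
ee_pos: [453.8, 238.9, 257.5]
orientation: [-1.974, 2.432, -0.003]
contact_force: [1.1, 0.1, -0.1]
width: 29.8
gripper_force: 0.0
```

```bash
python3 -c "
from h import *
plan(452,-240,240)"
```

```text
t 40.75 pos [453.8 238.9 257.5] yaw 168.1 w 29.8 turn [-0.0071  0.0059  0.    ] shift after turn [469.  -96.7  17.5]
```

>>> drive_tool(steps=[[0,0,0,43,-9,0,30],[0,0,0,43,-9,0,30],[0,0,0,43,-9,0,30],[0,0,0,43,-9,0,30],[0,0,0,43,-9,0,30],[0,0,0,43,-9,0,30],[0,0,0,43,-9,0,30],[0,0,0,43,-9,0,30],[0,0,0,43,-9,0,30],[0,0,0,0,0,0,30]])

```text
time: 41.75
ee_pos: [456.1, -62.8, 252.0]
orientation: [1.8, -2.521, 0.077]
contact_force: [0.6, 0.4, -0.2]
width: 30.1
gripper_force: 0.0
```

Run:
```python
from h import *
a=imaging.capture("top");b=imaging.capture("scene");u=pix("top",[453,250,75]).round().astype(int);v=pix("scene",[453,250,75]).round().astype(int)
cv2.imwrite("pics/m8.png",np.hstack([crop(a,u[0],u[1],28,390),crop(b,v[0],v[1],28,390)]))
```

```text
(no output)
```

View pics/m8.png

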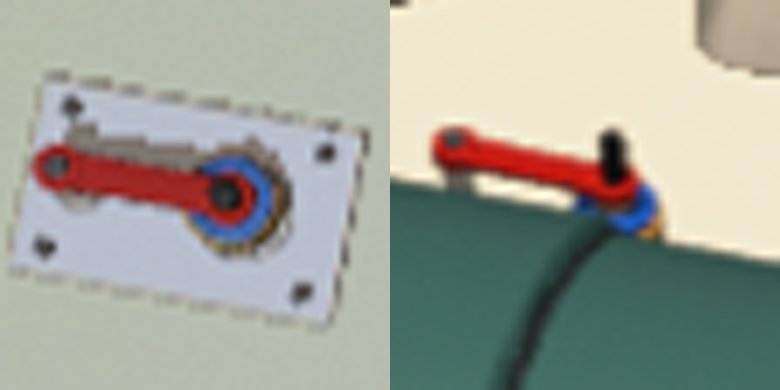

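Both views show the keeper closed over the shaft, with its pin at (228,192). The blue washer, brass spacer and bearing are stacked concentrically beneath it, and the robot is clear.

```bash
python3 -c "
from plant import robot
print(robot.hand_in())"
```

```text
the job is handed in; nothing more can be done
None
```

I handed the job in at about 42 s: the bearing, spacer and washer are stacked on the shaft and the keeper is closed against its stop; the final pictures agree, but no verdict came back.

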